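Rock the red port plug out of its test fixture

TASK

The red-handled plug is stuck tight in its blue test fixture and will not come out by pulling alone. Rock it side to side, towards one black rubber lip and then the other, to ease the lips back, pull it straight up and out and put it in the steel tray. Leave the yellow-handled plug in its fixture, undisturbed.

Things in the scene. Friction and masses are not known exactly. Their poses are not given: they have to be found in the camera images.
- red_plug: Loose plug, 86 mm tall, 150 g. Red handle 26 x 26 mm, from 44 to 86 mm above the underside; origin in it, 66 mm above the underside. z up; x, y square to the handle's faces, at first parallel to the fixture's; grip any two faces from above. Below: steel neck 20 mm square, collar 28 mm wide in y at 18 to 24 mm, foot 14 mm wide in y.
- red_fixture: Blue block round the red plug, fixed, 80 (x) x 100 (y) mm, 49 high; origin under its centre, on the bench. Plug underside at z 14, rocking pivot z 15. Black lips on the plug's +y and -y sides overhang its collar 3 mm; each slides out in y at 12 N and stays. Pulling alone jams. Leaning along y 11 deg (handle 12 mm aside, raised 2) moves that lip 4-6 mm; after both sides it lifts out.
- tray: Square steel tray fixed on the bench, 156 x 156 mm outside, walls 3 mm thick and 28 mm high, floor 3 mm thick. The origin is at the centre of its underside; x and y along its sides.
- yellow_plug: A second plug of the same shape as the red one, with a yellow handle, in a second fixture of the same kind. Its origin is in the handle, 66 mm above the underside. It must stay where it is.
Things that resemble listed ones, but are neither listed nor needed, are in the scene too. Several things have the shape of the tray; the one meant has the colours described above.

How it is judged:
On the way, in this order (a step that is already met when the one before it is completed fails the run):
1. the red plug is rocked: it leans by more than 5 degrees while still in its fixture (angle between red_plug's own z axis and vertical above 0.087 rad and horizontal distance between red_plug and red_fixture below 0.03 m and height (world z) of red_plug below 0.095 m), for 0.1 s.
2. the red plug is drawn up out of its fixture, its underside above the fixture's walls (height (world z) of red_plug above 0.115 m), for 0.1 s.
At the end, for the whole second after the job is handed in: The red plug, standing, lying or leaning, rests in the tray (the middle of its handle within 80 mm of the tray's centre along both sides and less than 80 mm above the bench), let go and at rest; the yellow plug is still in its fixture within 12 mm of where it was (x of red_plug in the frame of tray between -0.08 and 0.08 m and y of red_plug in the frame of tray between -0.08 and 0.08 m and height (world z) of red_plug below 0.08 m and linear speed of red_plug below 0.05 m/s and distance of yellow_plug from where it was at the start of the episode below 0.012 m); the robot touches nothing.
It fails at once if the yellow plug is disturbed by more than 12 mm (distance of yellow_plug from where it was at the start of the episode above 0.012 m).
It also fails if it takes over 51 s, if anything falls off the work surface, if the arm or the gripper's body presses on something with over 40 N, if the wrist force passes 120 N, or if a joint passes its speed limit or range.

ROBOT

A 6-joint arm with a two-finger parallel gripper is mounted at the origin on the work surface. World frame = base frame: x ahead of the robot, y to its left, z up, the work surface at z = 0. Lengths are in m, angles in rad, forces in N, time in s.
With the tool pointing down it reaches from about 0.35 to 0.725 m from the base axis. Payload 4.3 kg.
Tool frame: the origin (TCP) lies at the very end of the fingers, on their centre line; the grasp point (between the pads) lies 19 mm behind it (bot.tcp_to_grasp is the distance from the TCP to the grasp point, in m); z points along the fingers, y is the line along which they close (so a half turn about z gives the same grasp; the last joint's range is limited). The gripper opens to 85 mm and grips with 20 to 120 N. Pads are 22 mm wide; open, the fingers measure 114 mm over their backs; the gripper's body (76 mm by 85 mm) begins 54 mm behind the grasp point. The pads swing forward as they close: fully open they stand 13 mm farther back than shut.
Start: joints at [1.168, 0.377, 0.081, 1.274, 0, 1.46], TCP at [0.166, 0.551, 0.231] pointing down, gripper open.
Joint ranges: [-2.72, 2.72], [-0.84, 1.66], [-1.02, 1.22], [-1.77, 2.12], [-1.37, 1.28], [-3.14, 3.14]. Speed limits (rad/s): [2.57, 2.57, 3.14, 3.14, 3.14, 3.14].

INTERFACE

Orientations are given as a unit quaternion [w, x, y, z].
In Python, from workcell import bot gives the robot as it stands. The module is installed in compiled form; this text tells all that it offers.
- The arm moves only by the tool arm_command, never from a script. Its argument "steps" is a list of rows, each an object with "offset": the shift along the tool's x, y, z in mm, a list of three; "spin": the turn about the tool's z in degrees; "jaw": the finger opening in mm, from 0 to 85.4. In form: [{"offset": [tx, ty, tz], "spin": spin, "jaw": jaw}, ...]. A call has 1 to 5 rows; each row is the pose to reach, as a shift and turn from the pose commanded when the call began, along the tool's axes at that moment; what a row does not reach only later rows make up. A row lasts 1/8 s, in which the tool goes at most 62.5 mm and 10.7 degrees, less where a joint would pass 70% of its speed; a pose out of reach is approached as far as the arm can. A call with a gripper value outside its range is refused whole. The fingers move at their own pace and stop on an object; the grip force is fixed at half the most. Time passes only in rows, so rows that repeat a pose let the fingers close. It gives the time, the measured TCP pose, the force, the opening and the grip force at its end, in the units of the state.
- bot.state(): the state, without advancing time (a new reading comes with each control period).
- bot.get_image(name): name is "scene" or "top" or "wrist"; returns the picture (420x560x3 uint8, red, green, blue); there is no depth.
- bot.camera_model(name): a dict with "intrinsics" (3x3 intrinsics, pixels), "world_to_cam" (4x4, takes a point from world to camera coordinates); the wrist camera has in their place "T_tool_cam" (4x4, takes a point from camera to tool coordinates, whose origin is the TCP and whose axes are the flange's). Camera axes: x right, y down, z forward; pixel columns grow to the right and rows downward; lengths in m; the calibration is good to about 2 mm. A picture is of the moment at which its call begins: read the wrist's pose just before it. camera_model takes no time and is no camera call.
- bot.finish_job(): hands the job in; it is judged then, once.
Trained networks look in the newest picture that a camera, given by its name, has taken for a name from the list of things; names that differ only in an ending like _2 or _b are one class to them, and where a whole thing is asked for, a point or a joint stands for the part that bears it (a point fixed in the world has none). Each returns a list of dicts, best first, with "conf" (0 to 1); they miss things now and then, are a little off and sometimes report something else, mostly with a low value. They report only what shows in the picture. A call takes as long as a camera call. They do not tell look-alikes from the thing itself.
- bot.boxes_of(target, camera): "location" ([x, y, z] in m, in world coordinates, good to about 4 mm: the middle of the surface that is visible of it).
- bot.silhouettes(target, camera): "region" (420x560 bool, what is visible of it).
The state is a dict: "t": time; "joint_pos": joint angles; "qvel": joint speeds; "tau": joint torques, N m; "tcp_pos": TCP position; "tcp_rot": TCP orientation; "force": force on the tool from outside, world axes, zero at the start; "ft_torque": the same for the moment, N m; "width": finger opening in m; "grasp_force": force on a finger pad.
Only numpy, scipy, OpenCV 4.12 (cv2) and the standard library are available. Lean on these libraries where they do the work, as an engineer would, in place of code of your own. Each camera call takes 0.05 s, during which the arm holds its last target. There are 200 camera calls.

## Working session

There is one attempt and no reset: what is moved stays moved. The work goes in short steps, Python scripts to look and compute and a tool call to move; the robot and the scene stay as the last step left them, time stands still between calls to the robot, and variables do not carry over. Pictures are saved under pics/ and viewed, at most 10 in all, crops included, and the job is handed in when it is done.

Besides the shell and the picture viewer there is one more tool, called after "Call:" as name([rows], argument=value, ...), one row to a line, values as JSON. arm_command: Moves the arm, as the interface text tells. Its arguments: {"type":"object","properties":{"steps":{"type":"array","items":{"type":"object","properties":{"offset":{"type":"array","items":{"type":"number"}},"spin":{"type":"number"},"jaw":{"type":"number"}}}}},"required":["steps"]}

```bash
mkdir -p pics
python3 - <<'E'
from workcell import bot
import cv2,numpy as np
s=bot.state();print({k:np.round(v,3).tolist() for k,v in s.items()})
a=bot.get_image("scene");b=bot.get_image("top")
cv2.imwrite("pics/scene.png",a[:,:,::-1]);cv2.imwrite("pics/top.png",b[:,:,::-1])
for n in ["red_plug","red_fixture","tray","yellow_plug"]:
  for c in ["top","scene"]:
    for d in bot.boxes_of(n,c): print(n,c,np.round(d["location"],3),round(d["conf"],2))
for c in ["top","scene"]: print(bot.camera_model(c))
E
```

```text
{'t': 0.0, 'joint_pos': [1.168, 0.378, 0.08, 1.274, -0.0, 1.461], 'qvel': [0.001, -0.0, 0.001, 0.001, 0.002, 0.0], 'tau': [-0.001, -46.36, 26.988, 0.021, -0.0, 0.0], 'tcp_pos': [0.166, 0.55, 0.23], 'tcp_rot': [-0.0, 0.146, 0.989, -0.001], 'force': [0.482, 0.251, -0.665], 'ft_torque': [0.003, -0.015, 0.019], 'grasp_force': 0.0, 'width': 0.086}
red_plug top [ 0.551 -0.304  0.096] 0.89
red_plug scene [ 0.567 -0.305  0.096] 0.83
red_fixture top [ 0.546 -0.293  0.024] 0.94
red_fixture scene [ 0.576 -0.308  0.023] 0.64
tray top [ 0.466 -0.016  0.001] 0.88
tray top [ 0.239 -0.269  0.003] 0.68
tray top [0.29  0.202 0.002] 0.6
tray scene [ 0.463 -0.02   0.002] 0.92
tray scene [0.287 0.196 0.003] 0.7
tray scene [ 0.238 -0.273  0.002] 0.61
yellow_plug top [0.48  0.293 0.098] 0.71
yellow_plug scene [0.494 0.287 0.088] 0.51
yellow_plug scene [ 0.569 -0.306  0.097] 0.22
{'intrinsics': array([[473.3665914 ,   0.        , 280.11954331],
       [  0.        , 473.3665914 , 213.33475204],
       [  0.        ,   0.        ,   1.        ]]), 'world_to_cam': array([[-0.02058913, -0.9996779 , -0.01483849,  0.01201034],
       [-0.98441466,  0.022863  , -0.17437046,  0.42482443],
       [ 0.17465355,  0.01101709, -0.98456831,  0.9434759 ],
       [ 0.        ,  0.        ,  0.        ,  1.        ]])}
{'intrinsics': array([[409.64031338,   0.        , 279.41759254],
       [  0.        , 409.64031338, 212.42384719],
       [  0.        ,   0.        ,   1.        ]]), 'world_to_cam': array([[ 0.54649195,  0.83746062, -0.00250378, -0.22509907],
       [ 0.626329  , -0.41069724, -0.66260076, -0.20496056],
       [-0.55593034,  0.36053779, -0.7489686 ,  1.32286883],
       [ 0.        ,  0.        ,  0.        ,  1.        ]])}
```

View pics/top.png

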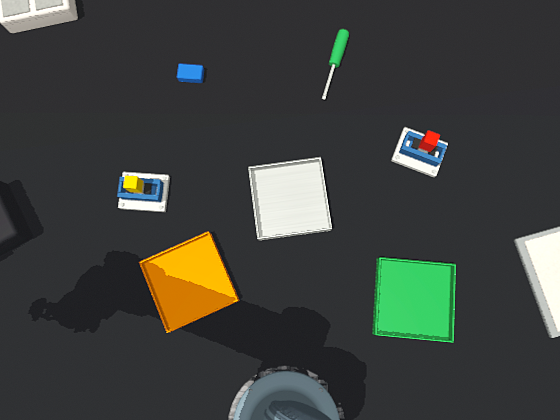

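View pics/scene.png

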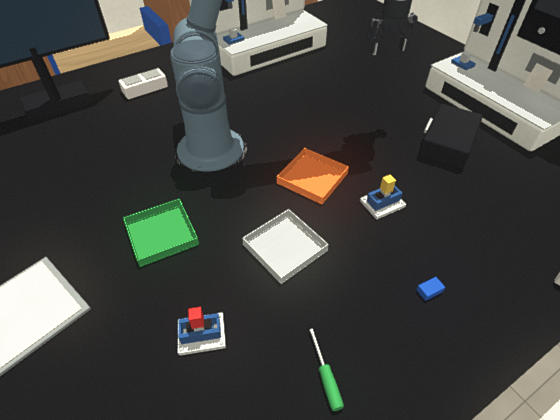

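Candidates in top view: plug – red handle at (430,142), decoy yellow handle (132,184). Trays – white/steel (290,198), orange (190,282), green (415,300). I choose red (430,142) and grey-white tray (290,198), and check with a close crop.

```bash
cat > h.py <<'E'
from workcell import bot
import cv2,numpy as np
from scipy.spatial.transform import Rotation as Ro
def R(s): q=s["tcp_rot"]; return Ro.from_quat([q[1],q[2],q[3],q[0]]).as_matrix()
def world2cam(cam,s=None):
    m=bot.camera_model(cam)
    if cam!="wrist": return m["intrinsics"],m["world_to_cam"]
    T=np.eye(4);T[:3,:3]=R(s);T[:3,3]=s["tcp_pos"]
    return m["intrinsics"],np.linalg.inv(T@m["T_tool_cam"])
def ray(px,K,W,z):
    "pixel -> world point at height z"
    d=W[:3,:3].T@np.linalg.inv(K)@[px[0],px[1],1]; o=-W[:3,:3].T@W[:3,3]
    return o+d*(z-o[2])/d[2]
def proj(P,K,W):
    p=K@(W[:3,:3]@np.asarray(P)+W[:3,3]); return p[:2]/p[2]
E
python3 - <<'E'
from h import *
a=cv2.imread("pics/top.png");b=cv2.imread("pics/scene.png")
c=cv2.resize(a[110:190,370:470],None,fx=5,fy=5,interpolation=cv2.INTER_CUBIC)
d=cv2.resize(b[295:365,165:240],None,fx=5,fy=5,interpolation=cv2.INTER_CUBIC)
d=cv2.copyMakeBorder(d,0,50,0,0,0)[:400,:300]
cv2.imwrite("pics/crop.png",np.hstack([c,d]))
K,W=world2cam("top")
r=(a[:,:,2]>150)&(a[:,:,1]<80)&(a[:,:,0]<80)
r[:, :380]=0
n,l,st,ce=cv2.connectedComponentsWithStats(r.astype(np.uint8));print(st[1:],ce[1:])
# base plate white outline
g=a.min(2)>140; g=g.astype(np.uint8); g[:, :385]=0; g[:,460:]=0; g[:120]=0; g[185:]=0
pts=np.argwhere(g)[:,::-1]
rc=cv2.minAreaRect(pts.astype(np.float32));print(rc)
bx=[ray(p,K,W,0.01) for p in cv2.boxPoints(rc)];print(np.round(bx,4),np.mean(bx,0))
gg=(a.min(2)>110).astype(np.uint8);gg[:, :240]=0;gg[:,340:]=0;gg[:150]=0;gg[250:]=0
rc=cv2.minAreaRect(np.argwhere(gg)[:,::-1].astype(np.float32));bx=[ray(p,K,W,0.02) for p in cv2.boxPoints(rc)];print(np.round(bx,4),np.mean(bx,0))
print(bot.camera_model("wrist"))
E
```

```text
[[419 130  21  22 280]] [[429.13928571 140.76071429]]
((419.34246826171875, 151.75343322753906), (47.518699645996094, 36.98500061035156), 20.556045532226562)
[[ 0.54   -0.2386  0.01  ]
 [ 0.6179 -0.2718  0.01  ]
 [ 0.5773 -0.3658  0.01  ]
 [ 0.5005 -0.3316  0.01  ]] [ 0.55892339 -0.30196892  0.01      ]
[[ 0.5327  0.0719  0.02  ]
 [ 0.5513 -0.0892  0.02  ]
 [ 0.3894 -0.1046  0.02  ]
 [ 0.3715  0.0521  0.02  ]] [ 0.46123206 -0.01747374  0.02      ]
{'intrinsics': array([[321.91666399,   0.        , 279.96343052],
       [  0.        , 321.91666399, 206.78882515],
       [  0.        ,   0.        ,   1.        ]]), 'T_tool_cam': array([[ 9.18736185e-04, -9.63703717e-01, -2.66972475e-01,
         6.82589936e-02],
       [ 9.99999489e-01,  7.72869223e-04,  6.51448327e-04,
        -1.65468213e-03],
       [-4.21468364e-04, -2.66972938e-01,  9.63703934e-01,
        -1.41700596e-01],
       [ 0.00000000e+00,  0.00000000e+00,  0.00000000e+00,
         1.00000000e+00]])}
```

View pics/crop.png

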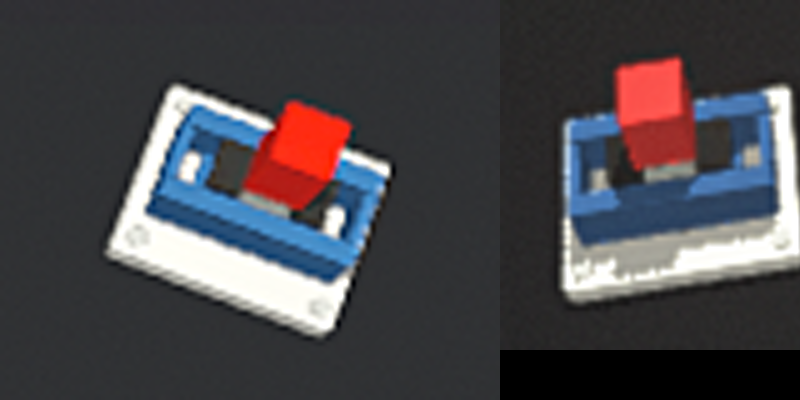

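Crop shows the red handle (~(432,137) top view) in the blue fixture on a white plate, dark lips on both long-axis sides; fixture long axis (y) at ~67° in world. Moving to hover with the fingers set to close along fixture x.

Call:
arm_command([
  {"offset": [-40, -45, 0], "spin": 10, "jaw": 85},
  {"offset": [-80, -90, 0], "spin": 20, "jaw": 85},
  {"offset": [-120, -135, 0], "spin": 30, "jaw": 85},
  {"offset": [-160, -180, 0], "spin": 40, "jaw": 85},
  {"offset": [-200, -225, 0], "spin": 50, "jaw": 85},
])

```text
t: 1.12
tcp_pos: [0.2932, 0.2758, 0.2316]
tcp_rot: [0.0, 0.552, 0.834, 0.001]
force: [0.7, 1.1, -0.1]
width: 0.085
grasp_force: 0.0
```

```bash
cat >> h.py <<'E'
def goto(P,yang=None):
    s=bot.state();r=R(s);d=r.T@(np.asarray(P)-s["tcp_pos"])*1000
    a=np.degrees(np.arctan2(r[1,1],r[0,1]))
    print("t",round(s["t"],2),"tcp",np.round(s["tcp_pos"],4),"yang",round(a,1),"offset",np.round(d,1),"spin",None if yang is None else round(-((yang-a+180)%360-180),1),"q6",round(s["joint_pos"][5],2),"F",np.round(s["force"],1),"w",round(s["width"],4),"gf",round(s["grasp_force"],1))
E
python3 -c "
from h import *
goto([.559,-.302,.2],-23)"
```

```text
t 1.12 tcp [0.2932 0.2758 0.2316] yang 22.9 offset [-635.7   19.7   31.6] spin 45.9 q6 1.77 F [ 0.7  1.1 -0.1] w 0.085 gf 0.0
```

Call:
arm_command([
  {"offset": [-60, 2, 3], "spin": 9, "jaw": 85},
  {"offset": [-120, 4, 6], "spin": 18, "jaw": 85},
  {"offset": [-180, 6, 9], "spin": 27, "jaw": 85},
  {"offset": [-240, 8, 12], "spin": 36, "jaw": 85},
  {"offset": [-300, 10, 15], "spin": 45, "jaw": 85},
])

```text
t: 1.75
tcp_pos: [0.4208, 0.0037, 0.2166]
tcp_rot: [0.0, 0.829, 0.559, 0.001]
force: [1.4, 1.1, 0.9]
width: 0.0848
grasp_force: 0.0
```

```bash
python3 -c "
from h import *
goto([.559,-.302,.2],-23)"
```

```text
t 1.75 tcp [0.4208 0.0037 0.2166] yang -22.1 offset [-231.2  243.    16.7] spin 0.9 q6 1.81 F [1.4 1.1 0.9] w 0.0848 gf 0.0
```

Call:
arm_command([
  {"offset": [-42, 43, 3], "spin": 1, "jaw": 85},
  {"offset": [-84, 86, 6], "spin": 1, "jaw": 85},
  {"offset": [-126, 130, 9], "spin": 1, "jaw": 85},
  {"offset": [-168, 174, 12], "spin": 1, "jaw": 85},
  {"offset": [-210, 218, 15], "spin": 1, "jaw": 85},
])

```text
t: 2.38
tcp_pos: [0.5452, -0.2723, 0.2013]
tcp_rot: [0.0, 0.833, 0.553, 0.0]
force: [1.0, 0.6, 0.2]
width: 0.0853
grasp_force: 0.0
```

Call:
arm_command([
  {"offset": [-22, 25, 1], "spin": 0, "jaw": 85},
  {"offset": [-22, 25, 1], "spin": 0, "jaw": 85},
  {"offset": [-22, 25, 1], "spin": 0, "jaw": 85},
])

```text
t: 2.75
tcp_pos: [0.5587, -0.2996, 0.2001]
tcp_rot: [-0.001, 0.833, 0.554, 0.0]
force: [0.1, 0.1, -0.4]
width: 0.0851
grasp_force: 0.0
```

Run:
```python
from h import *
goto([.559,-.302,.2],-23)
s=bot.state();im=bot.get_image("wrist")[:,:,::-1].copy()
K,W=world2cam("wrist",s)
cv2.imwrite("pics/w1.png",im)
print(proj([.559,-.302,.1],K,W))
hsv=cv2.cvtColor(im,cv2.COLOR_BGR2HSV)
m=(((hsv[...,0]<8)|(hsv[...,0]>172))&(hsv[...,1]>150)&(hsv[...,2]>80)).astype(np.uint8)
rc=cv2.minAreaRect(np.argwhere(m)[:,::-1].astype(np.float32));print("red",rc,m.sum(),ray(rc[0],K,W,.1))
print(np.array([ray(p,K,W,.1) for p in cv2.boxPoints(rc)]))
b=((hsv[...,0]>95)&(hsv[...,0]<125)&(hsv[...,1]>120)&(hsv[...,2]>60)).astype(np.uint8)
n,l,st,ce=cv2.connectedComponentsWithStats(b);i=1+np.argmax(st[1:,4])
rc=cv2.minAreaRect(np.argwhere(l==i)[:,::-1].astype(np.float32));bx=np.array([ray(p,K,W,.049) for p in cv2.boxPoints(rc)])
print("blue",rc,bx,bx.mean(0))
for n in ["red_plug","red_fixture"]:
  for d in bot.boxes_of(n,"wrist"): print(n,d)
```

```text
t 2.75 tcp [ 0.5587 -0.2996  0.2001] yang -22.8 offset [-2.1  1.2  0.1] spin 0.2 q6 1.38 F [ 0.1  0.1 -0.4] w 0.0851 gf 0.0
[282.17642655 208.21311952]
red ((283.04302978515625, 205.09727478027344), (31.58325958251953, 41.19142150878906), 2.726310968399048) 558 [ 0.56059084 -0.29993469  0.1       ]
[[ 0.54211122 -0.30983139  0.1       ]
 [ 0.55663945 -0.27997857  0.1       ]
 [ 0.57845007 -0.29037024  0.1       ]
 [ 0.56468889 -0.32063155  0.1       ]]
blue ((282.5950622558594, 192.60958862304688), (44.21365737915039, 89.29473114013672), 0.6902772188186646) [[ 0.52272693 -0.33377357  0.049     ]
 [ 0.55791642 -0.25588582  0.049     ]
 [ 0.59437515 -0.27165622  0.049     ]
 [ 0.56204763 -0.35080692  0.049     ]] [ 0.55926653 -0.30303063  0.049     ]
red_plug {'location': [0.5584, -0.2982, 0.1038], 'conf': 0.88}
red_fixture {'location': [0.5635, -0.2832, 0.0118], 'conf': 0.8}
```

View pics/w1.png

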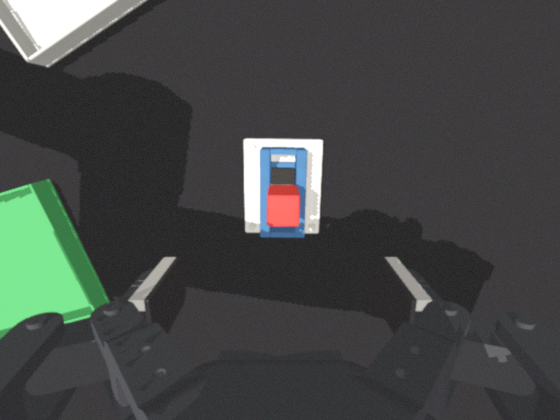

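The wrist view shows the red handle top at about (283,210), centred in the blue frame, square to the image and between the open fingers. Descending.

Call:
arm_command([
  {"offset": [-3.5, 2, 40], "spin": 0, "jaw": 70},
  {"offset": [-3.5, 2, 80], "spin": 0, "jaw": 60},
  {"offset": [-3.5, 2, 110], "spin": 0, "jaw": 60},
  {"offset": [-3.5, 2, 138], "spin": 0, "jaw": 60},
  {"offset": [-3.5, 2, 138], "spin": 0, "jaw": 60},
])

```text
t: 3.52
tcp_pos: [0.5575, -0.302, 0.0603]
tcp_rot: [-0.002, 0.833, 0.554, -0.001]
force: [0.1, 0.3, -0.2]
width: 0.0597
grasp_force: 0.0
```

Run:
```python
from h import *
goto([.559,-.3035,.062],-23)
cv2.imwrite("pics/s2.png",cv2.resize(bot.get_image("scene")[230:390,120:320,::-1],None,fx=3,fy=3,interpolation=cv2.INTER_CUBIC))
```

```text
t 3.52 tcp [ 0.5575 -0.302   0.0603] yang -22.7 offset [-0.8  2.  -1.7] spin 0.3 q6 1.37 F [ 0.1  0.3 -0.2] w 0.0597 gf 0.0
```

View pics/s2.png

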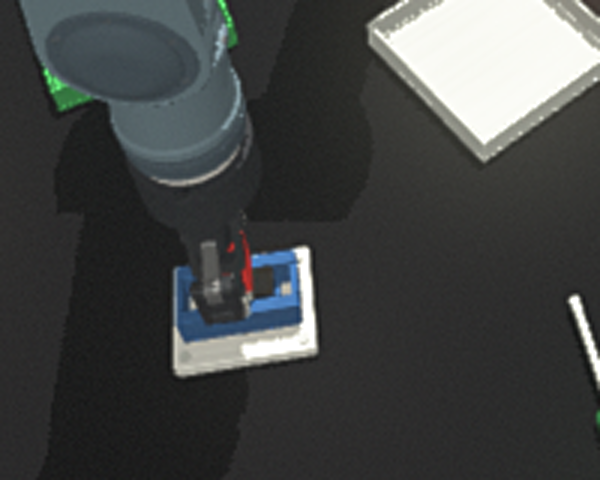

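The fingers straddle the handle (crop ~(235,270)). Centre 2 mm and close.

Call:
arm_command([
  {"offset": [-1, 2, -2], "spin": 0, "jaw": 40},
  {"offset": [-1, 2, -2], "spin": 0, "jaw": 25},
  {"offset": [-1, 2, -2], "spin": 0, "jaw": 18},
  {"offset": [-1, 2, -2], "spin": 0, "jaw": 18},
  {"offset": [-1, 2, -2], "spin": 0, "jaw": 18},
])

```text
t: 4.2
tcp_pos: [0.5614, -0.3064, 0.0661]
tcp_rot: [0.001, 0.833, 0.553, 0.0]
force: [-2.6, 0.6, 6.2]
width: 0.0254
grasp_force: 60.0
```

Call:
arm_command([
  {"offset": [0, 0, 0], "spin": 0, "jaw": 18},
  {"offset": [0, 0, 0], "spin": 0, "jaw": 18},
])

```text
t: 4.45
tcp_pos: [0.5615, -0.3064, 0.0661]
tcp_rot: [0.001, 0.833, 0.553, 0.0]
force: [-3.3, 0.5, 6.7]
width: 0.0253
grasp_force: 60.0
```

Call:
arm_command([
  {"offset": [4, 0, -0.5], "spin": 0, "jaw": 18},
  {"offset": [8, 0, -1], "spin": 0, "jaw": 18},
  {"offset": [11, 0, -1.5], "spin": 0, "jaw": 18},
  {"offset": [13, 0, -2], "spin": 0, "jaw": 18},
  {"offset": [13, 0, -2], "spin": 0, "jaw": 18},
])

```text
t: 5.08
tcp_pos: [0.5635, -0.2996, 0.0668]
tcp_rot: [0.003, 0.834, 0.552, -0.006]
force: [-8.2, -12.8, 0.1]
width: 0.0255
grasp_force: 59.4
```

Call:
arm_command([
  {"offset": [0, 0, 0], "spin": 0, "jaw": 18},
  {"offset": [0, 0, 0], "spin": 0, "jaw": 18},
])

```text
t: 5.32
tcp_pos: [0.5635, -0.2996, 0.0668]
tcp_rot: [0.003, 0.834, 0.552, -0.005]
force: [-7.7, -12.0, -0.4]
width: 0.0252
grasp_force: 59.4
```

Run:
```python
from h import *
goto([.5615,-.3064,.0661],-23)
a=bot.get_image("scene")[290:360,160:240,::-1];b=bot.get_image("wrist")[:,:,::-1]
cv2.imwrite("pics/s3.png",np.hstack([cv2.resize(a,(400,350),interpolation=cv2.INTER_CUBIC),cv2.resize(b[120:400,120:440],(400,350))]))
```

```text
t 5.33 tcp [ 0.5635 -0.2996  0.0668] yang -23.0 offset [-7.   0.8  0.8] spin 0.0 q6 1.39 F [ -7.7 -12.   -0.4] w 0.0252 gf 59.4
```

View pics/s3.png

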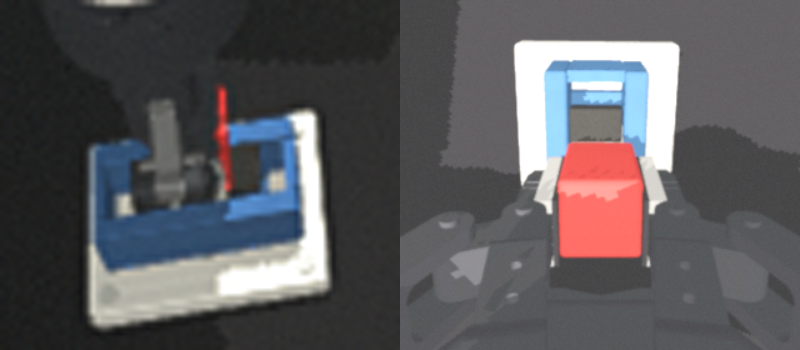

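The handle (crop red ~(222,140)) leans only ~7 mm because the arm gives way (14 N); pushing further.

Call:
arm_command([
  {"offset": [3, 0, 0], "spin": 0, "jaw": 18},
  {"offset": [6, 0, -0.5], "spin": 0, "jaw": 18},
  {"offset": [8, 0, -1], "spin": 0, "jaw": 18},
  {"offset": [8, 0, -1], "spin": 0, "jaw": 18},
])

```text
t: 5.92
tcp_pos: [0.5667, -0.2918, 0.0675]
tcp_rot: [0.003, 0.834, 0.552, -0.005]
force: [-6.6, -12.2, -0.9]
width: 0.0254
grasp_force: 59.3
```

```bash
python3 -c "
from h import *
goto([.5615,-.3064,.0661],-23)"
```

```text
t 5.92 tcp [ 0.5667 -0.2918  0.0675] yang -23.0 offset [-15.4   0.9   1.5] spin 0.0 q6 1.4 F [ -6.6 -12.2  -0.9] w 0.0254 gf 59.3
```

Call:
arm_command([
  {"offset": [-6, 0, 1], "spin": 0, "jaw": 18},
  {"offset": [-12, 0, 2], "spin": 0, "jaw": 18},
  {"offset": [-18, 0, 3], "spin": 0, "jaw": 18},
  {"offset": [-24, 0, 2.5], "spin": 0, "jaw": 18},
  {"offset": [-29, 0, 2], "spin": 0, "jaw": 18},
])

```text
t: 6.55
tcp_pos: [0.56, -0.3074, 0.0659]
tcp_rot: [-0.003, 0.832, 0.555, 0.006]
force: [3.8, 14.6, 6.5]
width: 0.0253
grasp_force: 61.3
```

Call:
arm_command([
  {"offset": [-4, 0, -0.5], "spin": 0, "jaw": 18},
  {"offset": [-8, 0, -1], "spin": 0, "jaw": 18},
  {"offset": [-12, 0, -1.5], "spin": 0, "jaw": 18},
  {"offset": [-12, 0, -1.5], "spin": 0, "jaw": 18},
])

```text
t: 7.05
tcp_pos: [0.5554, -0.3181, 0.0663]
tcp_rot: [-0.004, 0.832, 0.555, 0.005]
force: [5.2, 11.7, 2.3]
width: 0.0249
grasp_force: 60.6
```

```bash
python3 -c "
from h import *
goto([.5615,-.3064,.0661],-23)"
```

```text
t 7.05 tcp [ 0.5554 -0.3181  0.0663] yang -22.6 offset [13.2  1.2  0.4] spin 0.4 q6 1.34 F [ 5.2 11.7  2.3] w 0.0249 gf 60.6
```

Call:
arm_command([
  {"offset": [-2, 0, -0.5], "spin": 0, "jaw": 18},
  {"offset": [-3, 0, -1], "spin": 0, "jaw": 18},
  {"offset": [-3, 0, -1], "spin": 0, "jaw": 18},
])

```text
t: 7.42
tcp_pos: [0.5545, -0.3201, 0.0665]
tcp_rot: [-0.004, 0.832, 0.555, 0.006]
force: [6.0, 12.4, -2.1]
width: 0.0255
grasp_force: 59.8
```

Call:
arm_command([
  {"offset": [6, 0, 1], "spin": 0, "jaw": 18},
  {"offset": [12, 0, 2], "spin": 0, "jaw": 18},
  {"offset": [18, 0, 2], "spin": 0, "jaw": 18},
  {"offset": [21, 0, 2], "spin": 0, "jaw": 18},
  {"offset": [21, 0, 2], "spin": 0, "jaw": 18},
])

```text
t: 8.05
tcp_pos: [0.5584, -0.3115, 0.0664]
tcp_rot: [0.002, 0.833, 0.553, -0.004]
force: [-6.6, -7.6, 1.8]
width: 0.0253
grasp_force: 60.6
```

Run:
```python
from h import *
goto([.5615,-.3064,.0661],-23)
a=bot.get_image("scene")[290:360,160:240,::-1];b=bot.get_image("wrist")[:,:,::-1]
cv2.imwrite("pics/s4.png",np.hstack([cv2.resize(a,(400,350),interpolation=cv2.INTER_CUBIC),cv2.resize(b[120:400,120:440],(400,350))]))
```

```text
t 8.05 tcp [ 0.5584 -0.3115  0.0664] yang -22.9 offset [5.9 0.9 0.2] spin 0.1 q6 1.37 F [-6.6 -7.6  1.8] w 0.0253 gf 60.6
```

View pics/s4.png

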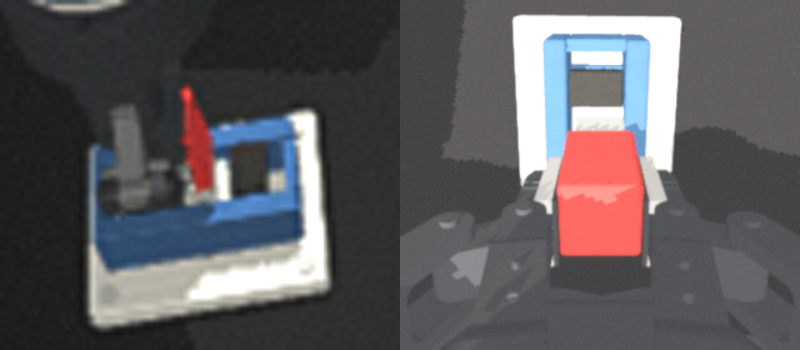

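The +y lip (crop (248,165)) now stands clear of the neck; the plug still leans a bit to −y. Straighten, then lift.

Call:
arm_command([
  {"offset": [3, 0, 0], "spin": 0, "jaw": 18},
  {"offset": [6, 0, 0], "spin": 0, "jaw": 18},
  {"offset": [6, 0, -3], "spin": 0, "jaw": 18},
  {"offset": [6, 0, -8], "spin": 0, "jaw": 18},
])

```text
t: 8.65
tcp_pos: [0.5608, -0.3054, 0.0728]
tcp_rot: [0.001, 0.833, 0.553, -0.003]
force: [-0.4, 1.3, -3.5]
width: 0.0254
grasp_force: 60.2
```

```bash
python3 -c "
from h import *
goto([.5615,-.3064,.0661],-23)"
```

```text
t 8.65 tcp [ 0.5608 -0.3054  0.0728] yang -22.9 offset [-0.6  1.1  6.7] spin 0.1 q6 1.38 F [-0.4  1.3 -3.5] w 0.0254 gf 60.2
```

Low lateral force and rising freely; lifting slowly.

Call:
arm_command([
  {"offset": [0, 0, -8], "spin": 0, "jaw": 18},
  {"offset": [0, 0, -18], "spin": 0, "jaw": 18},
  {"offset": [0, 0, -35], "spin": 0, "jaw": 18},
  {"offset": [0, 0, -60], "spin": 0, "jaw": 18},
  {"offset": [0, 0, -85], "spin": 0, "jaw": 18},
])

```text
t: 9.28
tcp_pos: [0.5631, -0.3019, 0.1597]
tcp_rot: [0.0, 0.833, 0.554, 0.001]
force: [-1.7, -0.9, 0.2]
width: 0.0253
grasp_force: 60.3
```

Run:
```python
from h import *
goto([.4612,-.0175,.15],-6)
cv2.imwrite("pics/s5.png",cv2.resize(bot.get_image("scene")[200:370,120:320,::-1],None,fx=3,fy=3,interpolation=cv2.INTER_CUBIC))
for d in bot.boxes_of("red_plug","scene"): print(d)
for c in ("scene",):
  for d in bot.boxes_of("yellow_plug",c): print(d)
```

```text
t 9.28 tcp [ 0.5631 -0.3019  0.1597] yang -22.8 offset [ 222.8 -204.     9.8] spin -16.8 q6 1.38 F [-1.7 -0.9  0.2] w 0.0253 gf 60.3
{'location': [0.5734, -0.2967, 0.1361], 'conf': 0.55}
{'location': [0.4954, 0.2902, 0.0873], 'conf': 0.74}
```

View pics/s5.png

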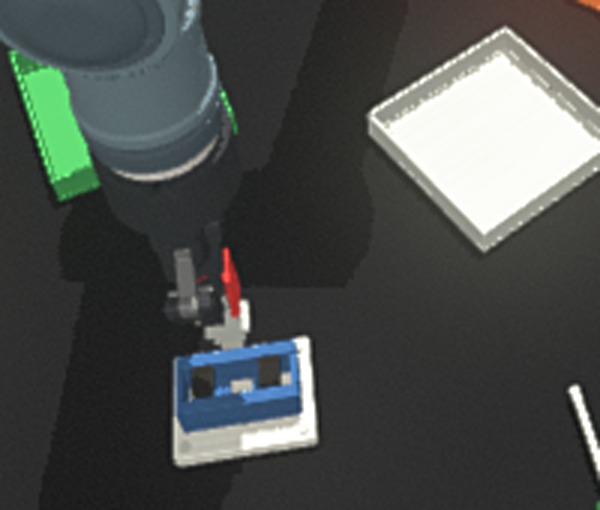

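The plug is out, held over the empty fixture (crop (230,290)). Carry to the tray.

Call:
arm_command([
  {"offset": [40, -37, 0], "spin": 0, "jaw": 18},
  {"offset": [84, -77, 0], "spin": 0, "jaw": 18},
  {"offset": [128, -117, 0], "spin": 0, "jaw": 18},
  {"offset": [172, -157, 0], "spin": 0, "jaw": 18},
  {"offset": [212, -194, 0], "spin": 0, "jaw": 18},
])

```text
t: 10.05
tcp_pos: [0.4641, -0.0294, 0.1575]
tcp_rot: [-0.001, 0.833, 0.554, -0.0]
force: [0.6, -0.2, -0.3]
width: 0.0253
grasp_force: 60.5
```

Call:
arm_command([
  {"offset": [11, -10, 10], "spin": 0, "jaw": 18},
  {"offset": [11, -10, 40], "spin": 0, "jaw": 18},
  {"offset": [11, -10, 70], "spin": 0, "jaw": 18},
  {"offset": [11, -10, 92], "spin": 0, "jaw": 18},
  {"offset": [11, -10, 92], "spin": 0, "jaw": 18},
])

```text
t: 10.68
tcp_pos: [0.4586, -0.0176, 0.0644]
tcp_rot: [-0.002, 0.833, 0.553, -0.002]
force: [-0.4, -0.3, -1.5]
width: 0.0252
grasp_force: 60.4
```

Run:
```python
from h import *
goto([.4612,-.0175,.056],-6)
```

```text
t 10.68 tcp [ 0.4586 -0.0176  0.0644] yang -22.8 offset [1.1 2.4 8.3] spin -16.8 q6 1.79 F [-0.4 -0.3 -1.5] w 0.0252 gf 60.4
```

Call:
arm_command([
  {"offset": [0, 0, 3], "spin": 0, "jaw": 18},
  {"offset": [0, 0, 6], "spin": 0, "jaw": 18},
  {"offset": [0, 0, 8], "spin": 0, "jaw": 18},
])

```text
t: 11.05
tcp_pos: [0.4615, -0.0178, 0.0592]
tcp_rot: [0.0, 0.833, 0.554, 0.001]
force: [-0.1, 0.4, -0.7]
width: 0.0254
grasp_force: 60.4
```

Call:
arm_command([
  {"offset": [0, 0, 1], "spin": 0, "jaw": 18},
  {"offset": [0, 0, 2], "spin": 0, "jaw": 18},
  {"offset": [0, 0, 2], "spin": 0, "jaw": 18},
])

```text
t: 11.42
tcp_pos: [0.4608, -0.0176, 0.0568]
tcp_rot: [-0.0, 0.833, 0.554, 0.0]
force: [0.7, 0.3, -1.0]
width: 0.0254
grasp_force: 60.4
```

Call:
arm_command([
  {"offset": [0, 0, 1], "spin": 0, "jaw": 18},
  {"offset": [0, 0, 2], "spin": 0, "jaw": 18},
  {"offset": [0, 0, 3], "spin": 0, "jaw": 18},
  {"offset": [0, 0, 3], "spin": 0, "jaw": 18},
])

```text
t: 11.92
tcp_pos: [0.4609, -0.0176, 0.0546]
tcp_rot: [0.0, 0.833, 0.554, 0.0]
force: [-1.9, 1.7, 6.9]
width: 0.0253
grasp_force: 61.8
```

Contact with the tray floor (7 N). Ease and open.

Call:
arm_command([
  {"offset": [0, 0, -1], "spin": 0, "jaw": 26},
  {"offset": [0, 0, -1], "spin": 0, "jaw": 32},
  {"offset": [0, 0, -1], "spin": 0, "jaw": 45},
  {"offset": [0, 0, -1], "spin": 0, "jaw": 60},
  {"offset": [0, 0, -1], "spin": 0, "jaw": 60},
])

```text
t: 12.55
tcp_pos: [0.4608, -0.0176, 0.0547]
tcp_rot: [-0.0, 0.833, 0.554, -0.0]
force: [-0.4, -0.3, 0.4]
width: 0.0601
grasp_force: 0.0
```

Call:
arm_command([
  {"offset": [0, 0, -20], "spin": 0, "jaw": 60},
  {"offset": [0, 0, -50], "spin": 0, "jaw": 60},
  {"offset": [0, 0, -90], "spin": 0, "jaw": 60},
  {"offset": [0, 0, -130], "spin": 0, "jaw": 60},
  {"offset": [0, 0, -130], "spin": 0, "jaw": 60},
])

```text
t: 13.18
tcp_pos: [0.4634, -0.018, 0.188]
tcp_rot: [0.002, 0.833, 0.554, 0.003]
force: [0.4, -0.7, 0.2]
width: 0.0597
grasp_force: 0.0
```

Run:
```python
from h import *
goto([.4612,-.0175,.056],-6)
cv2.imwrite("pics/s6.png",bot.get_image("scene")[:,:,::-1])
for n in ("red_plug","yellow_plug"):
  for d in bot.boxes_of(n,"scene"): print(n,d)
```

```text
t 13.18 tcp [ 0.4634 -0.018   0.188 ] yang -22.8 offset [ -0.6  -3.1 132. ] spin -16.8 q6 1.79 F [ 0.4 -0.7  0.2] w 0.0597 gf 0.0
red_plug {'location': [0.4698, -0.0206, 0.0679], 'conf': 0.77}
yellow_plug {'location': [0.4941, 0.2885, 0.0873], 'conf': 0.71}
```

View pics/s6.png

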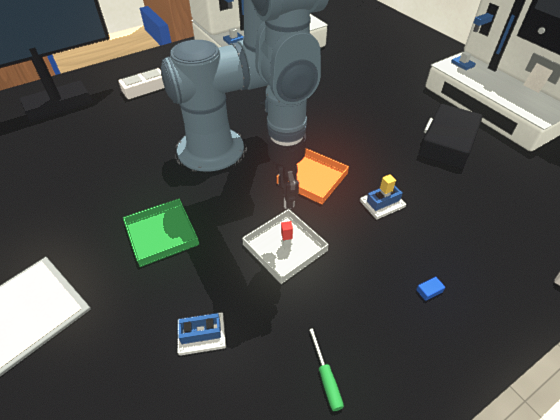

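The red plug stands in the steel tray (287,232), the yellow plug is unmoved at (388,187), and the gripper is clear above.

```bash
python3 -c "
from workcell import bot
print(bot.finish_job())"
```

```text
the job is handed in; nothing more can be done
None
```

I rocked the red plug free and lifted it out. It now stands in the steel tray, the yellow plug is undisturbed, and the job is handed in at about 13 s; the hand-in gave no verdict.

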